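# Press a board carrier down and slide it home under the contact spring

## Task

Load the board carrier into the test fixture: with the fingertips, press hard on its orange thumb pad so that the sprung bed sinks, and keep it pressed down while you slide it under the dark gate bar and the copper leaf spring until its nose is fully home against the end stop, then let go and move clear. Do not lift or tip the carrier out of its channel, and leave the jar, the spool and the heatsink where they stand.

Things in the scene. Friction and masses are not known exactly. Their poses are not given: they have to be found in the camera images.
- fixture: Teal test fixture fixed to the table, 292 x 110 mm, with a straight channel 67 mm wide between aluminium guide walls (tops 40 mm above the table). Origin: at table level on the channel's centre line; +x is the direction in which the carrier is slid (towards gate, leaf spring and end stop), z up. A 32 mm high ledge closes the channel's rear at x = -154 mm.
- gate (a point): Centre of the underside of the dark gate bar that crosses the channel: fixture x = 65 mm, 46 mm above the table. The bar is 10 mm thick along the slide, 91 mm long across it, its top 58 mm above the table. With the bed up, the carrier's top is 4 mm too high to pass under it.
- end_stop (a point): Centre line of the end stop's face, which the carrier's nose must meet: fixture x = 115 mm, 42 mm above the table. The stop's top is 48 mm above the table.
- bed (a joint): Grey floor of the channel (fixture x = -152 to 112 mm): a sprung bed that stays level. 0 = fully up (top 36 mm above the table), 0.008 = fully down (28 mm), in m. About 5 N on the carrier starts it, about 13 N bottoms it; it rises again when the push ends. It must be sunk by more than 4 mm for the carrier to pass the gate bar.
- leaf (a joint): Copper leaf spring, 22 mm wide, hinged just past the gate bar (fixture x = 72 mm, 57 mm above the table), sloping down along the slide to a rounded tip at x = 108 mm, 37 mm above the table. 0 = at rest; grows (rad) as the tip is lifted, about 0.15 to 0.3 with the carrier beneath. It presses with 3 to 6 N.
- carrier: Loose black board carrier, 120 (x) x 64 (y) x 14 mm thick, about 180 g, lying on the bed with 1.5 mm play each side; slippery on the bed (friction about 0.25). Origin: centre of its underside; +x to its nose, along the fixture's +x. Rear half: orange thumb pad; front half: circuit board and a brass strip for the leaf. Home: origin at fixture x = 55 mm.
- pad (a point): Point on the flat orange thumb pad (carrier x = -60 to 0 mm, level with the carrier's top): carrier x = -35 mm, 14 mm above its underside. A yellow rib crosses the pad, rear face at carrier x = -10 mm, 8 mm thick, 50 mm long, 6 mm higher than the pad: a fingertip behind it can push forwards. When home the rib is still 7 mm short of the gate bar.
- nose (a point): Top edge of the carrier's nose at its centre line (carrier x = 60 mm, 14 mm above its underside).
- jar: Bystander: clear jar with blue lid, 52 mm diameter, 65 mm high, loose; origin at the centre of its underside.
- spool: Bystander: black spool of copper wire standing on end, 54 mm diameter, 44 mm high, loose; origin at the centre of its underside.
- heatsink: Bystander: dark finned heatsink, 50 x 36 x 28 mm, loose; origin at the centre of its underside.

How it is judged:
By the outcome, as a careful person would: the job done as asked, in the order asked, and still so for the second after the job is handed in, with the robot touching nothing.
It also fails if it takes over 42 s, if anything falls off the work surface, if the arm or the gripper's body presses on something with over 40 N, if the wrist force passes 120 N, or if a joint passes its speed limit or range.

## Robot

A 6-joint arm with a two-finger parallel gripper is mounted at the origin on the work surface. World frame = base frame: x ahead of the robot, y to its left, z up, the work surface at z = 0. Lengths are in m, angles in rad, forces in N, time in s.
With the tool pointing down it reaches from about 0.375 to 0.925 m from the base axis. Payload 5.7 kg.
Tool frame: the origin (TCP) lies between the finger pads; the fingertips stand arm.nose_length ahead of it and the grasp point (between the pads) lies 8 mm behind it (arm.nose_length is the distance from the TCP to the fingertips, in m); y points along the fingers, x is the direction in which the jaws open and shut, and the axes are right-handed (so a half turn about y gives the same grasp; the last joint's range is limited). The gripper opens to 85 mm and grips with 20 to 120 N. Pads are 22 mm wide; open, the fingers measure 114 mm over their backs; the gripper's body (76 mm by 85 mm) begins 54 mm behind the grasp point. The pads swing forward as they close: fully open they stand 13 mm farther back than shut.
Start: joints at [1.143, 0.359, 1.51, -0, 1.272, -0.115], TCP at [0.185, 0.571, 0.214] pointing down, gripper open.
Joint ranges: [-2.97, 2.97], [-1.01, 2.36], [0.21, 2.38], [-0.96, 4.11], [0.2, 2.71], [-2.98, 2.98]. Speed limits (rad/s): [2.39, 2.39, 3.14, 3.14, 3.14, 3.14].

## Interface

Orientations are given as a rotation vector (axis times angle).
In Python, from rig import arm gives the robot as it stands.
- The arm moves only by the tool servo_tool, never from a script. Its argument "steps" is a list of rows, each a list of 7 numbers: the shift along the tool's x, y, z in units of 40 mm (1.0 is 40 mm), then the turn, a rotation vector about the tool's x, y, z in units of 8 degrees (1.0 is 8 degrees), then the finger opening in mm, from 0 to 85.4. A call has 1 to 12 rows; each row is the pose to reach, as a shift and turn from the pose commanded when the call began, along the tool's axes at that moment; what a row does not reach only later rows make up. A row lasts 1/10 s, in which the tool goes at most 50 mm and 8.59 degrees, less where a joint would pass 70% of its speed; a pose out of reach is approached as far as the arm can. A call with a gripper value outside its range is refused whole. The fingers move at their own pace and stop on an object; "grip_force" is the grip in N (left out, the last holds). Time passes only in rows, so rows that repeat a pose let the fingers close. It gives the time, the measured TCP pose, the force and the opening at its end, in the units of the state.
- arm.get_state(): the state, without advancing time (a new reading comes with each control period).
- arm.read_camera(name): name is "scene" or "top"; returns a dict with "pixels" (420x560x3 uint8, red, green, blue), "fx", "fy", "cx", "cy" (pixels), "extrinsics" (4x4, takes a point from world to camera coordinates). Camera axes: x right, y up, looking along -z (the intrinsics and any distortion apply to the point x, -y, -z); pixel columns grow to the right and rows downward; lengths in m; the calibration is good to about 2 mm. A picture is of the moment at which its call begins. There is no depth.
- arm.close_job(): hands the job in, once; it reports no verdict.
The state is a dict: "t": time; "joint_positions": joint angles; "qd": joint speeds; "effort": joint torques, N m; "position": TCP position; "eef_rot": TCP orientation; "ft_force": force on the tool from outside, world axes, zero at the start; "ft_torque": the same for the moment, N m; "width": finger opening in m.
Only numpy, scipy, OpenCV 4.12 (cv2) and the standard library are available. Lean on these libraries where they do the work, as an engineer would, in place of code of your own. Each camera call takes 0.05 s, during which the arm holds its last target. There are 200 camera calls.

## Working session

There is one attempt and no reset: what is moved stays moved. The work goes in short steps, Python scripts to look and compute and a tool call to move; the robot and the scene stay as the last step left them, time stands still between calls to the robot, and variables do not carry over. Pictures are saved under pics/ and viewed, on a budget of 10 in all, crops included, one or two more only if the job needs it, and the job is handed in when it is done.

Besides the shell and the picture viewer there is one more tool, called in YAML: its name, and indented under it one key for each argument. servo_tool: Moves the arm, as the interface text tells. Its arguments: {"type":"object","properties":{"steps":{"type":"array","items":{"type":"array","items":{"type":"number"}}},"grip_force":{"type":"number"}},"required":["steps"]}

```bash
mkdir -p pics; ls; python3 - <<'E'
from rig import arm
import cv2,pickle
print(arm.get_state(), arm.nose_length)
for n in("scene","top"):
    d=arm.read_camera(n); pickle.dump(d,open(n+".pkl","wb")); cv2.imwrite(f"pics/{n}0.png",d["pixels"][:,:,::-1])
    print({k:v for k,v in d.items() if k!="pixels"})
E
```

```text
pics
{'t': 0.0, 'joint_positions': array([ 1.14286508e+00,  3.59526507e-01,  1.51143428e+00, -3.18833244e-05,
        1.27250647e+00, -1.15112328e-01]), 'qd': array([-0.00119092, -0.00047805,  0.00131545,  0.00080608,  0.00156039,
       -0.00270629]), 'effort': array([ 1.44087076e-03, -5.27613223e+01, -2.78616571e+01,  3.42298972e-05,
        1.31571415e-02, -9.85293298e-06]), 'position': array([0.18437131, 0.57021677, 0.21294012]), 'eef_rot': array([-1.34207109, -0.97454267,  0.97722569]), 'ft_force': array([ 0.15397908,  0.54214702, -0.00276894]), 'ft_torque': array([-0.00472311,  0.03173532,  0.01954452]), 'width': 0.08573880884582229} 0.011
{'fx': 500.8091664063119, 'fy': 500.8091664063119, 'cx': 284.3229539931716, 'cy': 210.99289699016978, 'extrinsics': array([[-0.23834257,  0.97108724,  0.01350519,  0.1062067 ],
       [-0.7718828 , -0.19785277,  0.60419469,  0.40432702],
       [ 0.5893978 ,  0.13358089,  0.79672227, -1.20762302],
       [ 0.        ,  0.        ,  0.        ,  1.        ]])}
{'fx': 487.18430569059814, 'fy': 487.18430569059814, 'cx': 275.05311983923565, 'cy': 213.63653535174024, 'extrinsics': array([[ 0.00183135, -0.99956428, -0.02946   ,  0.05595668],
       [ 0.98144963, -0.00385124,  0.19168149, -0.59299349],
       [-0.19171143, -0.02926455,  0.98101494, -0.77681643],
       [ 0.        ,  0.        ,  0.        ,  1.        ]])}
```

View pics/top0.png

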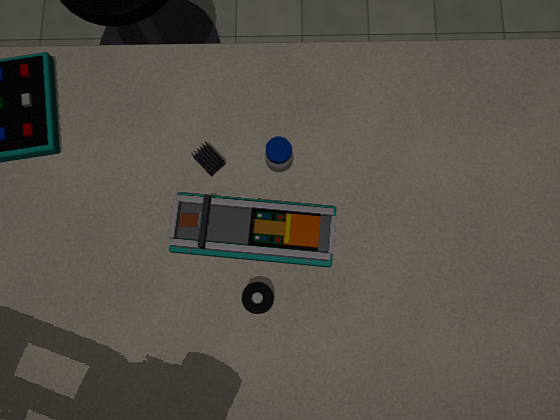

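View pics/scene0.png

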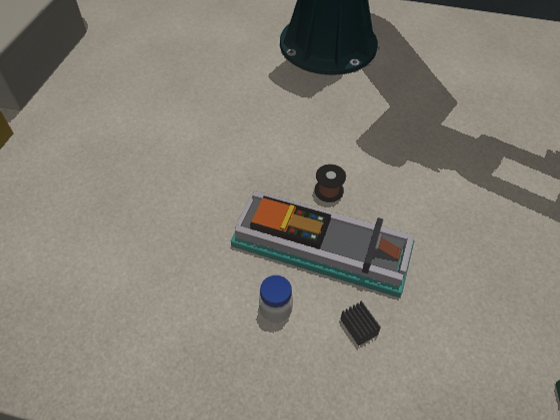

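Top view: the fixture runs from the gate (205,222) on the left to the pad (303,230) on the right, and the slide goes left (about world +y). The jar is at (279,150), the spool at (258,297) and the heatsink at (208,158). I'll zoom in for exact points.

```bash
python3 - <<'E'
import cv2
a=cv2.imread("pics/top0.png")[180:280,160:350]; cv2.imwrite("pics/crop1.png",cv2.resize(a,None,fx=4,fy=4,interpolation=cv2.INTER_CUBIC))
E
```

```text
(no output)
```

View pics/crop1.png

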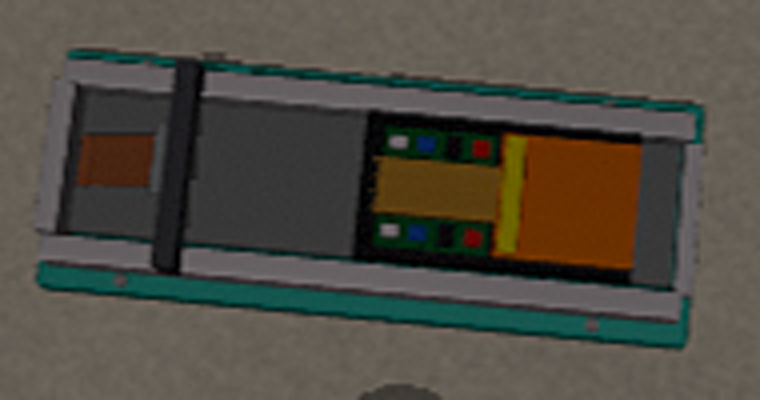

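```bash
cat >cam.py <<'E'
import numpy as np
def proj(d,P):
    P=np.atleast_2d(P); E=d["extrinsics"]; c=P@E[:3,:3].T+E[:3,3]
    return np.c_[d["cx"]+d["fx"]*c[:,0]/-c[:,2], d["cy"]+d["fy"]*-c[:,1]/-c[:,2]]
def fx2w(p,L):
    L=np.atleast_2d(L); c,s=np.cos(p[2]),np.sin(p[2])
    return np.c_[p[0]+c*L[:,0]-s*L[:,1], p[1]+s*L[:,0]+c*L[:,1], L[:,2]]
E
python3 - <<'E'
import pickle,numpy as np
from scipy.optimize import least_squares
from cam import *
d=pickle.load(open("top.pkl","rb"))
M=[("c",60,-32,50,372,112),("c",60,32,50,357,257),("c",-60,-32,50,642,135),("c",-60,32,50,632,270),
("c",-10,-25,56,526,137),("c",-10,25,56,516,256),
("f",70,-45.5,58,177,60),("f",60,-45.5,58,203,61),("f",70,45.5,58,152,268),("f",60,45.5,58,178,272),
("f",-154,-33.5,32,682,142),("f",-154,33.5,32,672,288),("f",115,-33.5,48,76,86),("f",115,33.5,48,60,235)]
uv=np.array([[(m[4]+.5)/4-.5+160,(m[5]+.5)/4-.5+180] for m in M])
def w(p): return fx2w(p,[[ (m[1]/1e3+(p[3] if m[0]=="c" else 0)),m[2]/1e3,m[3]/1e3] for m in M])
f=lambda p:(proj(d,w(p))-uv).ravel()
r=least_squares(f,[.55,.1,1.5,-.08],loss="soft_l1"); p=r.x
print(p,np.degrees(p[2])); print(np.round(f(p).reshape(-1,2),1))
np.save("pose.npy",p)
# cross-check with scene camera
s=pickle.load(open("scene.pkl","rb")); 
import cv2
im=cv2.imread("pics/scene0.png")
for q in proj(s,w(p)): cv2.circle(im,tuple(int(round(v*16)) for v in q),16,(255,0,255),-1,shift=4)
cv2.imwrite("pics/crop2.png",cv2.resize(im[180:310,220:430],None,fx=3.8,fy=3.8))
from rig import arm
from scipy.spatial.transform import Rotation as R
print(R.from_rotvec(arm.get_state()["eef_rot"]).as_matrix().round(3))
print("pad world",fx2w(p,[[p[3]-.035,0,.05],[p[3]-.01,0,.05]]), "home pad",fx2w(p,[[.02,0,.05]]))
# bystander xy (top centres)
for n,u,v,z in(("jar",279,149,.065),("spool",258,297,.044),("heat",208,158,.028)):
    g=least_squares(lambda q:(proj(d,[[q[0],q[1],z]])-[u,v]).ravel(),[.5,.1]).x
    c,s_=np.cos(p[2]),np.sin(p[2]);e=g-p[:2];print(n,g,"fixture",[c*e[0]+s_*e[1],-s_*e[0]+c*e[1]])
E
```

```text
[ 0.57543892  0.1131551   1.48497691 -0.07402337] 85.08290987280282
[[-1.  -0.4]
 [-0.9 -0.2]
 [ 0.5 -0.6]
 [ 0.4  2.4]
 [ 0.3 -0.1]
 [ 0.4 -1. ]
 [-0.   0.2]
 [-0.8  0.4]
 [ 0.1  0.2]
 [-0.6 -0.3]
 [ 1.3 -0.3]
 [ 1.2  1. ]
 [ 0.1 -0.3]
 [-0.8  0.1]]
[[ 0.308 -0.001 -0.951]
 [ 0.951 -0.002  0.308]
 [-0.002 -1.     0.   ]]
pad world [[0.56609408 0.00453296 0.05      ]
 [0.56823693 0.02944095 0.05      ]] home pad [[0.5771532  0.13308149 0.05      ]]
jar [0.70659184 0.04847128] fixture [np.float64(-0.053204107422843976), np.float64(-0.13621456752489788)]
spool [0.45247526 0.0843289 ] fixture [np.float64(-0.039259834007421286), np.float64(0.12004031487674058)]
heat [0.70291766 0.17890057] fixture [np.float64(0.07643023691137198), np.float64(-0.12137427901234275)]
```

View pics/crop2.png

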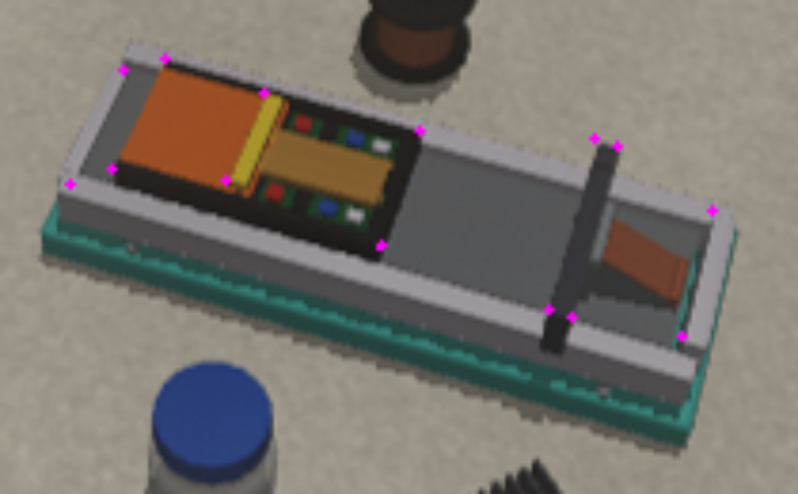

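The scene overlay agrees with the top fit to about 1.5 px (2–3 mm), which is good enough. Next is the shift to a pose above the pad (carrier x = -30 mm), with the jaws in line with the channel.

```bash
cat >goal.py <<'E'
import numpy as np,sys
from cam import *
from rig import arm
from scipy.spatial.transform import Rotation as R
p=np.load("pose.npy")
def goal(xf,z,yf=0):
    s=arm.get_state(); Rm=R.from_rotvec(s["eef_rot"])
    c,sn=np.cos(p[2]),np.sin(p[2])
    G=R.from_matrix(np.array([[c,0,-sn],[sn,0,c],[0,-1,0]]))
    w=fx2w(p,[[xf,yf,z]])[0]
    e=s["position"]-[p[0],p[1],0]
    print("t",s["t"],"fix",np.round([c*e[0]+sn*e[1],-sn*e[0]+c*e[1],e[2]],4),"F",s["ft_force"].round(1),"Ffix x",round(float(c*s["ft_force"][0]+sn*s["ft_force"][1]),1),"w",s["width"])
    print("units",Rm.inv().apply(w-s["position"]).round(4)/.04,np.degrees((Rm.inv()*G).as_rotvec())/8)
if __name__=="__main__": goal(*map(float,sys.argv[1:]))
E
python3 goal.py -0.104 0.12
```

```text
t 0.1 fix [0.4219 0.4288 0.213 ] F [-0.8  0.2  0.2] Ffix x 0.1 w 0.08551818971222358
units [-10.3925   2.34   -13.405 ] [-0.00260584 -1.62578259 -0.01227043]
```

servo_tool:
  steps:
    - [-10.39,1.5,-13.4,0,-1.63,0,0]
    - [-10.39,1.5,-13.4,0,-1.63,0,0]
    - [-10.39,1.5,-13.4,0,-1.63,0,0]
    - [-10.39,1.5,-13.4,0,-1.63,0,0]
    - [-10.39,1.5,-13.4,0,-1.63,0,0]
    - [-10.39,1.5,-13.4,0,-1.63,0,0]
    - [-10.39,1.5,-13.4,0,-1.63,0,0]
    - [-10.39,1.5,-13.4,0,-1.63,0,0]
    - [-10.39,1.5,-13.4,0,-1.63,0,0]
    - [-10.39,1.5,-13.4,0,-1.63,0,0]
    - [-10.39,1.5,-13.4,0,-1.63,0,0]
    - [-10.39,1.5,-13.4,0,-1.63,0,0]
  grip_force: 40

```text
t: 1.3
position: [0.5213, 0.076, 0.1607]
eef_rot: [-1.248, -1.146, 1.146]
ft_force: [1.1, 0.7, 0.5]
width: -0.0
```

```bash
python3 goal.py -0.104 0.08
```

```text
t 1.3 fix [-0.0416  0.0508  0.1607] F [1.1 0.7 0.5] Ffix x 0.8 w -3.6655829387726406e-05
units [-1.56   2.015 -1.27 ] [-0.00305005  0.00216737  0.00045068]
```

servo_tool:
  steps:
    - [-1.3,0,-1.2,0,0,0,0]
    - [-1.3,0,-1.2,0,0,0,0]
    - [-1.3,1.9,-1.2,0,0,0,0]
    - [-1.3,1.9,-1.2,0,0,0,0]
    - [-1.3,1.9,-1.2,0,0,0,0]

```text
t: 1.8
position: [0.5601, 0.0224, 0.0813]
eef_rot: [-1.242, -1.14, 1.15]
ft_force: [-0.8, -0.1, 0.3]
width: -0.0002
```

```bash
python3 goal.py -0.104 0.061; python3 - <<'E'
from rig import arm
import cv2
for n,(a,b,c,d) in dict(top=(170,290,160,350),scene=(150,310,210,430)).items():
    im=arm.read_camera(n)["pixels"][a:b,c:d,::-1]; cv2.imwrite(f"pics/{n}_c.png",cv2.resize(im,None,fx=3.6,fy=3.6))
E
```

```text
t 1.8 fix [-0.0917  0.0075  0.0813] F [-0.8 -0.1  0.3] Ffix x -0.1 w -0.00015923578663942008
units [-0.3075  0.505  -0.19  ] [-0.06307919  0.00109759  0.00056183]
```

View pics/scene_c.png

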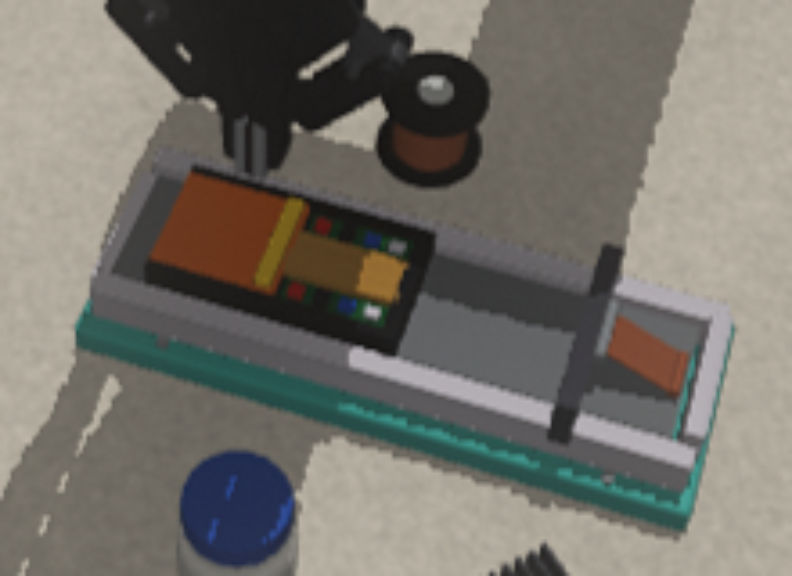

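The closed fingers (250,165) hang above the pad behind the yellow rib (278,245). Let it settle, then read again.

servo_tool:
  steps:
    - [0,0,0,0,0,0,0]
    - [0,0,0,0,0,0,0]
    - [0,0,0,0,0,0,0]

```text
t: 2.2
position: [0.5651, 0.0222, 0.0864]
eef_rot: [-1.25, -1.148, 1.145]
ft_force: [0.2, 0.3, 0.9]
width: 0.0002
```

```bash
python3 goal.py -0.104 0.061
```

```text
t 2.2 fix [-0.0915  0.0025  0.0864] F [0.2 0.3 0.9] Ffix x 0.3 w 0.00016860281689770482
units [-0.3125  0.635  -0.06  ] [ 0.01822087  0.00765588 -0.00069841]
```

servo_tool:
  steps:
    - [-0.3,0,-0.05,0,0,0,0]
    - [-0.3,0.3,-0.05,0,0,0,0]
    - [-0.3,0.5,-0.05,0,0,0,0]
    - [-0.3,0.6,-0.05,0,0,0,0]
    - [-0.3,0.7,-0.05,0,0,0,0]
    - [-0.3,0.7,-0.05,0,0,0,0]
    - [-0.3,0.7,-0.05,0,0,0,0]

```text
t: 2.9
position: [0.5651, 0.01, 0.0569]
eef_rot: [-1.248, -1.146, 1.146]
ft_force: [1.0, 0.8, 0.6]
width: 0.0001
```

```bash
python3 goal.py -0.104 0.053; python3 - <<'E'
from rig import arm
import cv2
im=arm.read_camera("scene")["pixels"][150:310,210:430,::-1]; cv2.imwrite("pics/s2.png",cv2.resize(im,None,fx=3.6,fy=3.6))
E
```

```text
t 2.9 fix [-0.1036  0.0015  0.0569] F [1.  0.8 0.6] Ffix x 0.9 w 0.00014205862009933126
units [-0.01    0.0975 -0.0375] [-0.00222771  0.00515595 -0.00052893]
```

View pics/s2.png

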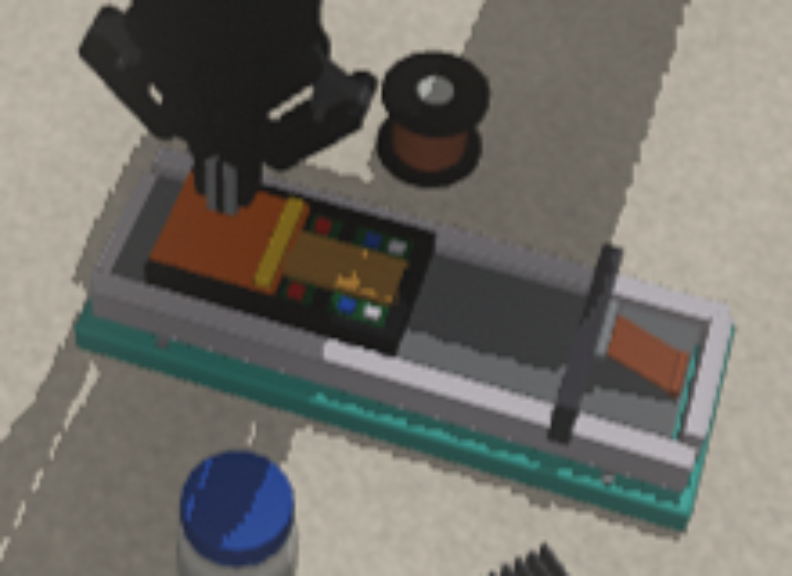

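No contact force yet; the tip (222,212) still looks a little above the pad. I'll keep going down slowly and watch the force.

servo_tool:
  steps:
    - [0,0.05,-0.03,0,0,0,0]
    - [0,0.1,-0.03,0,0,0,0]
    - [0,0.1,-0.03,0,0,0,0]

```text
t: 3.25
position: [0.5662, 0.0098, 0.0529]
eef_rot: [-1.248, -1.146, 1.146]
ft_force: [-0.4, -0.4, -0.7]
width: 0.0001
```

servo_tool:
  steps:
    - [0,0.05,0,0,0,0,0]
    - [0,0.1,0,0,0,0,0]
    - [0,0.1,0,0,0,0,0]

```text
t: 3.55
position: [0.566, 0.0099, 0.0487]
eef_rot: [-1.248, -1.146, 1.147]
ft_force: [0.0, 0.1, -0.4]
width: 0.0
```

servo_tool:
  steps:
    - [0,0.05,0,0,0,0,0]
    - [0,0.1,0,0,0,0,0]
    - [0,0.1,0,0,0,0,0]

```text
t: 3.85
position: [0.566, 0.0098, 0.0447]
eef_rot: [-1.248, -1.146, 1.147]
ft_force: [-0.2, 0.6, -0.7]
width: -0.0004
```

```bash
python3 goal.py -0.104 0.053; python3 - <<'E'
from rig import arm
print(arm.nose_length)
import cv2
im=arm.read_camera("scene")["pixels"][150:310,210:430,::-1]; cv2.imwrite("pics/s3.png",cv2.resize(im,None,fx=3.6,fy=3.6))
E
```

```text
t 3.85 fix [-0.1037  0.0005  0.0447] F [-0.2  0.6 -0.7] Ffix x 0.6 w -0.00040348128158975354
units [-0.0075 -0.2075 -0.0125] [-0.0044722   0.0043229  -0.00063268]
0.011
```

View pics/s3.png

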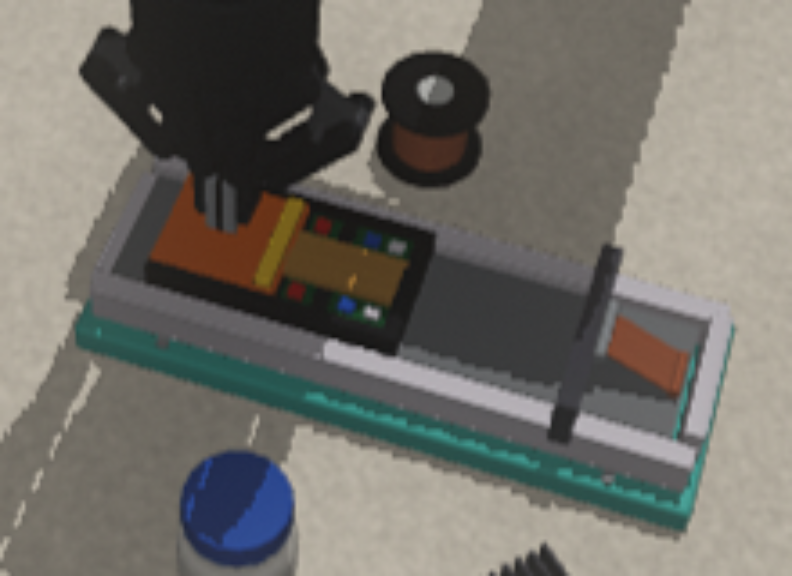

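Still free: the fingertips (222,230) are approaching but the bed hasn't moved. Continuing in 3–4 mm steps.

servo_tool:
  steps:
    - [0,0.05,0,0,0,0,0]
    - [0,0.1,0,0,0,0,0]
    - [0,0.1,0,0,0,0,0]

```text
t: 4.2
position: [0.566, 0.0098, 0.0407]
eef_rot: [-1.248, -1.146, 1.147]
ft_force: [-0.6, -0.7, -1.0]
width: -0.0001
```

servo_tool:
  steps:
    - [0,0.05,0,0,0,0,0]
    - [0,0.1,0,0,0,0,0]
    - [0,0.1,0,0,0,0,0]

```text
t: 4.5
position: [0.566, 0.0098, 0.0367]
eef_rot: [-1.248, -1.146, 1.147]
ft_force: [-0.1, -0.6, 0.4]
width: -0.0002
```

```bash
python3 - <<'E'
from cam import *
import pickle
s=pickle.load(open("scene.pkl","rb"));p=np.load("pose.npy")
for z in(.03,.04,.05,.06): print(z,((proj(s,fx2w(p,[[-.1037,-.011,z]]))-[210,150])*3.6).round())
E
```

```text
0.03 [[220. 273.]]
0.04 [[219. 261.]]
0.05 [[219. 248.]]
0.06 [[219. 235.]]
```

servo_tool:
  steps:
    - [0,0.05,0,0,0,0,0]
    - [0,0.1,0,0,0,0,0]
    - [0,0.1,0,0,0,0,0]

```text
t: 4.8
position: [0.566, 0.0098, 0.0327]
eef_rot: [-1.248, -1.146, 1.147]
ft_force: [-0.2, 0.2, 0.7]
width: -0.0001
```

servo_tool:
  steps:
    - [0,0.03,0,0,0,0,0]
    - [0,0.06,0,0,0,0,0]
    - [0,0.06,0,0,0,0,0]

```text
t: 5.1
position: [0.5662, 0.0098, 0.0307]
eef_rot: [-1.248, -1.146, 1.146]
ft_force: [-1.3, 0.2, 4.6]
width: -0.0
```

```bash
python3 goal.py -0.104 0.053; python3 - <<'E'
from rig import arm
import cv2
im=arm.read_camera("scene")["pixels"][150:310,210:430,::-1]; cv2.imwrite("pics/s4.png",cv2.resize(im,None,fx=3.6,fy=3.6))
E
```

```text
t 5.1 fix [-0.1037  0.0003  0.0307] F [-1.3  0.2  4.6] Ffix x 0.0 w -4.978742967308131e-05
units [-0.0075 -0.5575 -0.0075] [-0.00072547  0.00442919 -0.00082182]
```

View pics/s4.png

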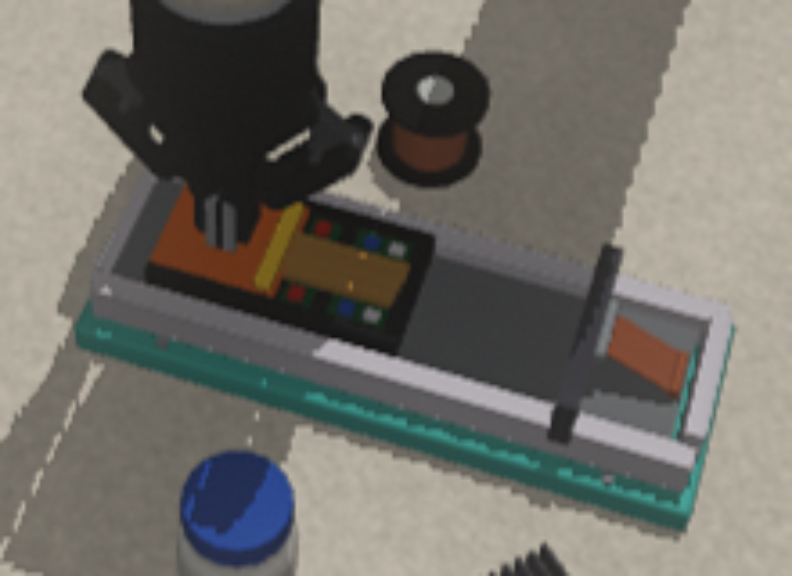

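Contact: the fingertips sit on the pad at (222,247), just where a pad height of 50 mm projects, with 4.6 N. The reported TCP z is therefore about 30 mm lower than the true tip geometry implies, so I'll go by contact force. Now press the bed down.

servo_tool:
  steps:
    - [0,0.05,0,0,0,0,0]
    - [0,0.1,0,0,0,0,0]
    - [0,0.1,0,0,0,0,0]

```text
t: 5.45
position: [0.5663, 0.0098, 0.0269]
eef_rot: [-1.248, -1.146, 1.146]
ft_force: [-2.2, -0.3, 8.4]
width: -0.0002
```

servo_tool:
  steps:
    - [0,0.05,0,0,0,0,0]
    - [0,0.1,0,0,0,0,0]
    - [0,0.1,0,0,0,0,0]

```text
t: 5.75
position: [0.5664, 0.0098, 0.0243]
eef_rot: [-1.249, -1.147, 1.146]
ft_force: [-5.5, 0.5, 19.6]
width: -0.0
```

The bed is bottomed at about 20 N. Press slightly more and start sliding forwards.

servo_tool:
  steps:
    - [0,0.04,0,0,0,0,0]
    - [0,0.04,0,0,0,0,0]
    - [0.1,0.04,0,0,0,0,0]
    - [0.2,0.04,0,0,0,0,0]
    - [0.35,0.04,0,0,0,0,0]
    - [0.5,0.04,0,0,0,0,0]
    - [0.65,0.04,0,0,0,0,0]
    - [0.8,0.04,0,0,0,0,0]
    - [0.8,0.04,0,0,0,0,0]

```text
t: 6.65
position: [0.5707, 0.0401, 0.0243]
eef_rot: [-1.253, -1.149, 1.148]
ft_force: [-7.5, -7.0, 30.2]
width: 0.0002
```

```bash
python3 goal.py -0.104 0.053; python3 - <<'E'
from rig import arm
import cv2
im=arm.read_camera("top")["pixels"][170:290,160:350,::-1]; cv2.imwrite("pics/t5.png",cv2.resize(im,None,fx=4,fy=4))
E
```

```text
t 6.65 fix [-0.0731 -0.0016  0.0243] F [-7.5 -7.  30.2] Ffix x -7.6 w 0.000190903055720197
units [-0.7725 -0.715   0.0375] [ 0.02860826  0.0153938  -0.01981069]
```

View pics/t5.png

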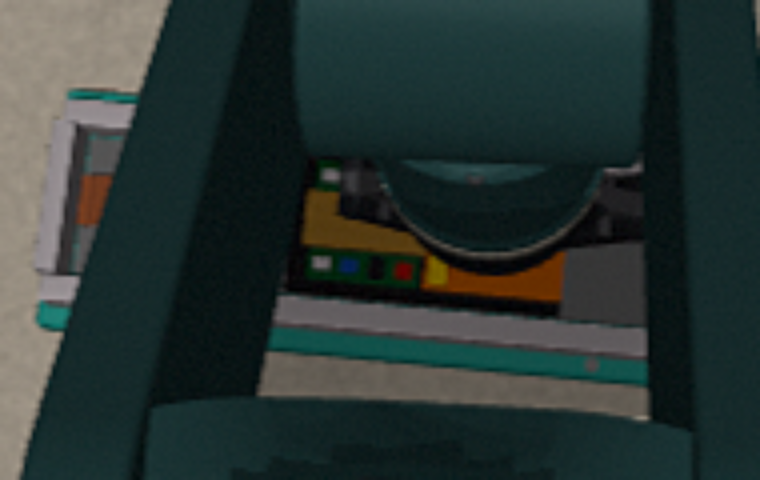

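The carrier has moved with the tip (red LED 473→403, about 28 mm) and the bed is down. Continue through the gate, watching the force.

servo_tool:
  steps:
    - [0.15,0,0.03,0,0,0,0]
    - [0.3,0,0.03,0,0,0,0]
    - [0.45,0,0.03,0,0,0,0]
    - [0.6,0,0.03,0,0,0,0]
    - [0.75,0,0.03,0,0,0,0]
    - [0.9,0,0.03,0,0,0,0]
    - [1.05,0,0.03,0,0,0,0]
    - [1.2,0,0.03,0,0,0,0]
    - [1.35,0,0.03,0,0,0,0]
    - [1.35,0,0.03,0,0,0,0]

```text
t: 7.7
position: [0.576, 0.0948, 0.0244]
eef_rot: [-1.254, -1.151, 1.145]
ft_force: [-2.6, -5.2, 27.3]
width: 0.0002
```

```bash
python3 goal.py 0.03 0.0243; python3 - <<'E'
from rig import arm
import cv2
im=arm.read_camera("scene")["pixels"][150:310,210:430,::-1]; cv2.imwrite("pics/s6.png",cv2.resize(im,None,fx=3.6,fy=3.6))
E
```

```text
t 7.7 fix [-0.0182 -0.0021  0.0244] F [-2.6 -5.2 27.3] Ffix x -5.4 w 0.0001939725311432234
units [1.205  0.     0.0525] [ 0.05118448  0.01263355 -0.00825588]
```

View pics/s6.png

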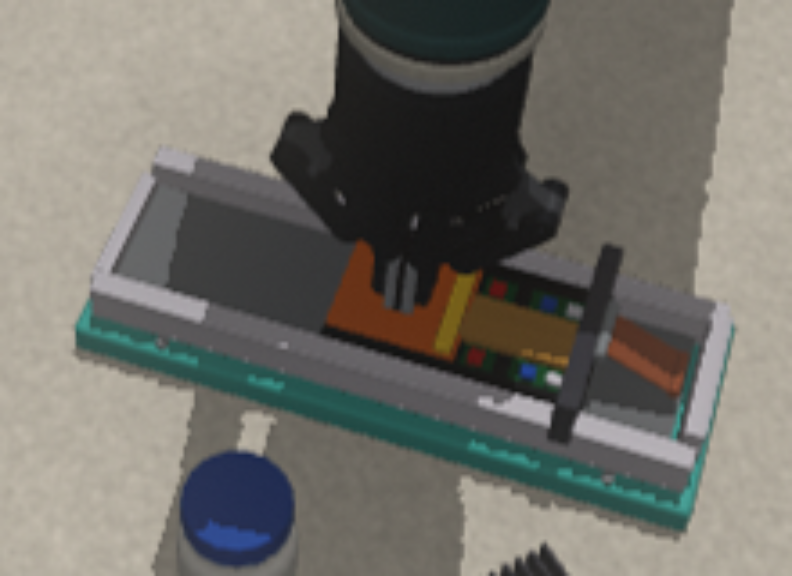

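The nose has passed under the gate bar (580,330) with no jam and the bed is down. Continue towards home.

servo_tool:
  steps:
    - [0.15,0,0.03,0,0,0,0]
    - [0.3,0,0.03,0,0,0,0]
    - [0.45,0,0.03,0,0,0,0]
    - [0.6,0,0.03,0,0,0,0]
    - [0.75,0,0.03,0,0,0,0]
    - [0.9,0,0.03,0,0,0,0]
    - [1.0,0,0.03,0,0,0,0]
    - [1.0,0,0.03,0,0,0,0]

```text
t: 8.55
position: [0.5788, 0.1343, 0.0244]
eef_rot: [-1.255, -1.152, 1.145]
ft_force: [-0.7, -7.0, 24.0]
width: -0.0001
```

servo_tool:
  steps:
    - [0.05,0,0,0,0,0,0]
    - [0.1,0,0,0,0,0,0]
    - [0.1,0,0,0,0,0,0]

```text
t: 8.85
position: [0.579, 0.1377, 0.0244]
eef_rot: [-1.255, -1.152, 1.145]
ft_force: [-0.7, -9.3, 24.5]
width: -0.0001
```

```bash
python3 goal.py 0.03 0.0243
```

```text
t 8.85 fix [ 0.0248 -0.0015  0.0244] F [-0.7 -9.3 24.5] Ffix x -9.3 w -9.608937414039951e-05
units [0.13   0.     0.0375] [ 0.05638786  0.01364555 -0.01437004]
```

servo_tool:
  steps:
    - [0.05,0,0,0,0,0,0]
    - [0.1,0,0,0,0,0,0]
    - [0.1,0,0,0,0,0,0]

```text
t: 9.15
position: [0.5793, 0.1417, 0.0244]
eef_rot: [-1.255, -1.152, 1.145]
ft_force: [-1.5, -9.0, 24.0]
width: 0.0001
```

servo_tool:
  steps:
    - [0.05,0,0,0,0,0,0]
    - [0.1,0,0,0,0,0,0]
    - [0.1,0,0,0,0,0,0]

```text
t: 9.45
position: [0.5795, 0.1444, 0.0244]
eef_rot: [-1.256, -1.151, 1.147]
ft_force: [-1.5, -14.1, 25.4]
width: 0.0
```

```bash
python3 goal.py 0.03 0.0243; python3 - <<'E'
from rig import arm
import cv2
im=arm.read_camera("scene")["pixels"][190:310,300:420,::-1]; cv2.imwrite("pics/s7.png",cv2.resize(im,None,fx=5,fy=5,interpolation=cv2.INTER_CUBIC))
E
```

```text
t 9.45 fix [ 0.0315 -0.0014  0.0244] F [ -1.5 -14.1  25.4] Ffix x -14.2 w 1.8736413988561908e-06
units [-0.0375  0.0025  0.035 ] [ 0.05326466  0.01695536 -0.0275897 ]
```

View pics/s7.png

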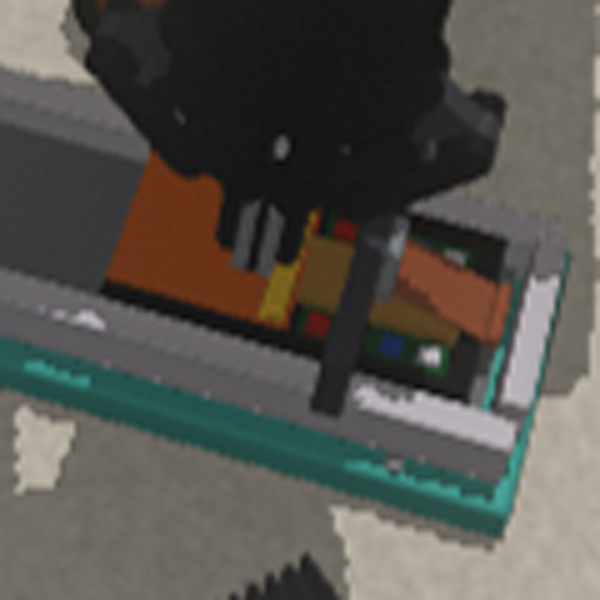

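The carrier is under the leaf and the finger is now at the rib. A small gap remains between the nose (475,390) and the stop (497,390), so keep pushing.

servo_tool:
  steps:
    - [0.05,0,0,0,0,0,0]
    - [0.1,0,0,0,0,0,0]
    - [0.1,0,0,0,0,0,0]

```text
t: 9.8
position: [0.58, 0.1497, 0.0243]
eef_rot: [-1.255, -1.151, 1.145]
ft_force: [-0.2, -9.7, 23.8]
width: 0.0001
```

servo_tool:
  steps:
    - [0.05,0,0,0,0,0,0]
    - [0.1,0,0,0,0,0,0]
    - [0.1,0,0,0,0,0,0]

```text
t: 10.1
position: [0.5801, 0.153, 0.0243]
eef_rot: [-1.255, -1.151, 1.146]
ft_force: [-0.6, -13.3, 23.6]
width: 0.0003
```

```bash
python3 goal.py 0.03 0.0243
```

```text
t 10.1 fix [ 0.0401 -0.0013  0.0243] F [ -0.6 -13.3  23.6] Ffix x -13.3 w 0.0003455269648081487
units [-0.2525  0.      0.0325] [ 0.05274982  0.01654274 -0.02230525]
```

servo_tool:
  steps:
    - [0.05,0,0,0,0,0,0]
    - [0.1,0,0,0,0,0,0]
    - [0.1,0,0,0,0,0,0]

```text
t: 10.4
position: [0.5799, 0.1534, 0.0243]
eef_rot: [-1.258, -1.149, 1.152]
ft_force: [-1.4, -27.4, 27.2]
width: -0.0
```

```bash
python3 goal.py 0.03 0.0243; python3 - <<'E'
from rig import arm
import cv2
im=arm.read_camera("scene")["pixels"][190:310,300:420,::-1]; cv2.imwrite("pics/s8.png",cv2.resize(im,None,fx=5,fy=5,interpolation=cv2.INTER_CUBIC))
E
```

```text
t 10.4 fix [ 0.0404 -0.001   0.0243] F [ -1.4 -27.4  27.2] Ffix x -27.5 w -8.981200123164962e-06
units [-0.26    0.0025  0.025 ] [ 0.04447445  0.02787132 -0.06141142]
```

View pics/s8.png

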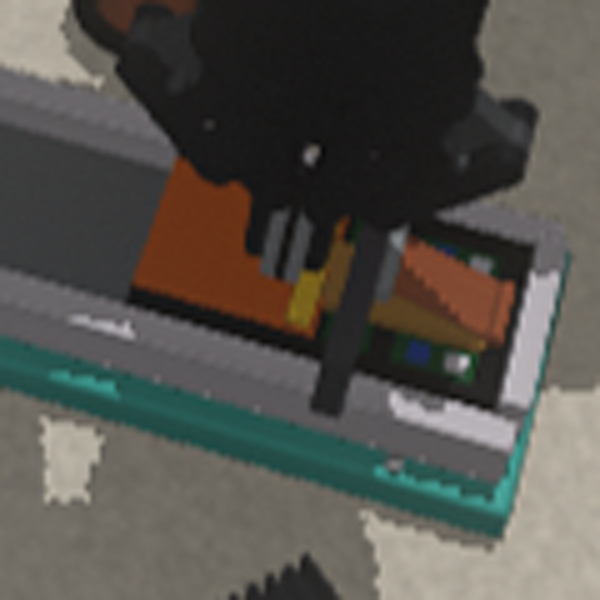

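The push stopped dead (0.4 mm of motion for 4 mm commanded, 27 N) and the nose edge (500,400) meets the stop's face: the carrier is home. Release by easing up first, since a backward move under pressure would drag it, then back off the rib and lift.

servo_tool:
  steps:
    - [-0.04,-0.03,0,0,0,0,0]
    - [-0.04,-0.08,0,0,0,0,0]
    - [-0.04,-0.12,0,0,0,0,0]
    - [-0.04,-0.16,0,0,0,0,0]
    - [-0.04,-0.16,0,0,0,0,0]

```text
t: 10.95
position: [0.5783, 0.1535, 0.0275]
eef_rot: [-1.254, -1.146, 1.151]
ft_force: [3.5, -18.6, -0.1]
width: 0.0
```

```bash
python3 goal.py 0.03 0.0243
```

```text
t 10.95 fix [0.0404 0.0006 0.0275] F [  3.5 -18.6  -0.1] Ffix x -18.2 w 2.4879217525334635e-06
units [-0.26   0.08  -0.015] [ 0.02094913  0.01610495 -0.04295294]
```

Vertical force is zero and the rib push is 18 N. Back off the rib, then lift clear.

servo_tool:
  steps:
    - [-0.05,0,0,0,0,0,0]
    - [-0.1,0,0,0,0,0,0]
    - [-0.15,-0.02,0,0,0,0,0]
    - [-0.18,-0.1,0,0,0,0,0]
    - [-0.18,-0.3,0,0,0,0,0]
    - [-0.18,-0.8,0,0,0,0,0]
    - [-0.18,-1.8,0,0,0,0,0]
    - [-0.18,-2.8,0,0,0,0,0]
    - [-0.18,-3.5,0,0,0,0,0]
    - [-0.18,-3.5,0,0,0,0,0]

```text
t: 11.95
position: [0.5792, 0.1517, 0.1729]
eef_rot: [-1.253, -1.154, 1.141]
ft_force: [0.7, -0.1, 0.0]
width: -0.0003
```

servo_tool:
  steps:
    - [-1,0,1.2,0,0,0,0]
    - [-2,0,2.4,0,0,0,0]
    - [-3,0,3.6,0,0,0,0]
    - [-3.5,0,4,0,0,0,0]
    - [-3.5,0,4,0,0,0,0]
    - [-3.5,0,4,0,0,0,0]

```text
t: 12.55
position: [0.4025, 0.0243, 0.1672]
eef_rot: [-1.248, -1.144, 1.145]
ft_force: [-0.2, -0.3, 1.1]
width: 0.0001
```

```bash
python3 goal.py 0.03 0.0243; python3 - <<'E'
from rig import arm
import cv2,numpy as np
a=cv2.resize(arm.read_camera("scene")["pixels"][150:310,210:430,::-1],None,fx=3.6,fy=3.6)[:,:,:]
b=arm.read_camera("top")["pixels"][:,:,::-1]
cv2.imwrite("pics/s9.png",a); cv2.imwrite("pics/t9.png",b)
E
```

```text
t 12.55 fix [-0.1033  0.1647  0.1672] F [-0.2 -0.3  1.1] Ffix x -0.3 w 0.00012230539075266836
units [ 3.3375  3.5675 -4.1175] [-0.00869741 -0.00970749 -0.00016977]
```

View pics/s9.png

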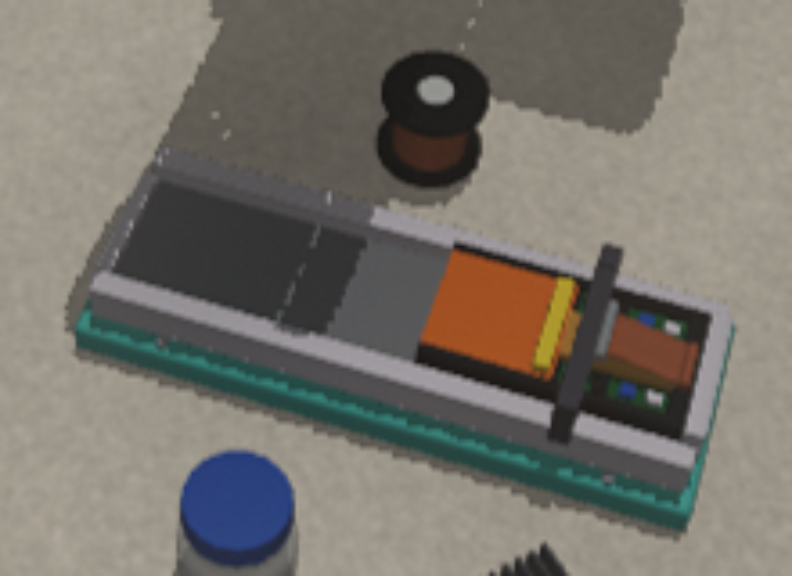

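Final scene: the carrier lies under the gate and leaf, its nose at the stop (695,430), with the rib short of the bar; the jar, spool and heatsink look unmoved. I'll check numerically, without another picture.

```bash
python3 - <<'E'
import cv2,pickle
from cam import *
from scipy.optimize import least_squares
p=np.load("pose.npy")
for n,f0,f1 in(("top","pics/top0.png","pics/t9.png"),):
    d=pickle.load(open(n+".pkl","rb"))
    for f,z in((f0,.05),(f1,.046)):
        im=cv2.imread(f); h=cv2.cvtColor(im,cv2.COLOR_BGR2HSV)
        m=cv2.inRange(h,(7,200,80),(17,255,255)); m[:180]=0;m[280:]=0;m[:,:160]=0;m[:,350:]=0
        k,l,st,ce=cv2.connectedComponentsWithStats(m); i=1+np.argmax(st[1:,4])
        g=least_squares(lambda q:(proj(d,[[q[0],q[1],z]])-ce[i]).ravel(),[.5,.1]).x
        e=g-p[:2];c,s=np.cos(p[2]),np.sin(p[2]); print(f,st[i],"pad centroid fix",c*e[0]+s*e[1],-s*e[0]+c*e[1])
s=pickle.load(open("scene.pkl","rb"))
print(((proj(s,fx2w(p,[[.053,-.025,.052],[-.005,-.032,.046],[-.005,.032,.046]]))-[210,150])*3.6).round(), "seen 550,370 / 418,345 / 455,243")
a,b=cv2.imread("pics/top0.png"),cv2.imread("pics/t9.png")
for nm,(u,v) in dict(jar=(279,150),heat=(208,158),spool=(258,297)).items():
    T=a[v-20:v+20,u-20:u+20]; r=cv2.matchTemplate(b[v-28:v+28,u-28:u+28],T,cv2.TM_CCOEFF_NORMED); _,mx,_,loc=cv2.minMaxLoc(r); print(nm,mx,loc,"expect (8,8)")
E
```

```text
pics/top0.png [283 214  37  33 889] pad centroid fix -0.10786672409593824 0.0006815417939835689
pics/t9.png [208 208  39  33 904] pad centroid fix 0.021328391180998423 0.0007411671252005427
[[546. 365.]
 [413. 349.]
 [451. 239.]] seen 550,370 / 418,345 / 455,243
jar 0.9985235929489136 (8, 8) expect (8,8)
heat 0.9985653758049011 (8, 8) expect (8,8)
spool 0.28017404675483704 (14, 8) expect (8,8)
```

```bash
python3 -c "
from rig import arm
print(arm.get_state()['qd'].round(3)); print(arm.close_job())"
```

```text
[ 0.017  0.018 -0.025 -0.001 -0.001 -0.002]
the job is handed in; nothing more can be done
None
```

The board carrier is loaded and fully home against the end stop. I handed the job in at about 12.6 s, with the gripper well clear.

I pressed the thumb pad with the closed fingertips, sinking the bed at about 20–30 N. Holding it down, I slid the carrier under the gate bar and leaf spring until it stopped dead at about 27 N forward force. I then eased up, backed off the rib and lifted away.

**Last checks:**
- **Travel:** the pad moved 129.2 mm in the top camera, against about 129 mm needed. The scene camera's corner positions agree with the home position to about 1.5 px.
- **Force:** the reading was back to about 1 N or less after release.
- **Jar and heatsink:** unmoved, by template match in the top view.
- **Spool:** the top-view match failed, probably because the arm was in the way. In the scene view it stands where it was.

**What disagreed:**
- **Tool height:** the reported TCP height was about 30 mm lower than the true fingertip contact implied, so I worked by force and pictures instead.
- **Picture budget:** I viewed 13 pictures, three over the budget of 10.

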